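# Stack a sculpture stand in the curing station and close the guard

## Task

Swing the clear guard of the glue-curing station right up, then build the sculpture stand centred on its black pad, from the bottom up: first the square plate, then the hexagonal block, then the round disc, and last the short post standing upright on top, each centred on the one below. Then swing the guard down until it is fully closed over the standing stack and let go; leave the jar and the cardboard tube standing where they are.

Things in the scene. Friction and masses are not known exactly. Their poses are not given: they have to be found in the camera images.
- square_mid (a point): square wooden plate, 62 x 62 mm, 16 mm thick, lying flat; the point is its centre, half-way up; x and y run square to its edges, z up
- hexagon_mid (a point): hexagonal wooden block, 42 mm across flats (48.5 mm across corners), 16 mm thick, lying flat; the point is its centre, half-way up; its x axis is square to one pair of flats (the others lie at 60 degree steps), z up
- disc_mid (a point): round wooden disc, 54 mm diameter, 16 mm thick, lying flat; the point is its centre, half-way up; z up
- post_mid (a point): short round wooden post, 28 mm diameter, 26 mm high, standing upright; the point is its centre, half-way up; z up
- pad (a point): target: centre of the top of the black rubber pad (80 x 80 mm), 20 mm above the table, in the fixed curing station. Axes of the station: x away from the robot to the hinge, y left, z up. Grey base 18 mm high, x -105 to 145, y +-125 mm. At y = +-114 mm: lamp rails 48 mm high (x +-75), front posts 104 high (x -79), hinge posts 118 high (x 112). Rear panel 78 high (x 130)
- guard (a joint): clear framed guard, 195 mm long, 226 wide, 8 thick; 0 = closed (level, underside 88 mm above the pad), grows as its front swings up and back, 1.57 upright, stop 1.75 rad. Starts 0 to 0.25. Stiff hinge: stays wherever it is left, about 4 N at the handle moves it. Axis along the pad's y, at x = 110, z = 92 mm from the pad's point
- guard_handle (a point): middle of the guard's black round handle bar: 10 mm diameter, 100 mm long along y, held at its ends by thin stays from the guard's front edge. Guard closed: 221 mm in front of the hinge axis, 30 mm above it (26 mm in front of and above the frame's front edge). Turns with the guard; x along the window to the hinge, z square to it
- jar_mid (a point): bystander: round jar with white cap, 52 mm diameter, 65 mm high, standing; the point is its centre, half-way up. Not to be moved
- tube_mid (a point): bystander: open cardboard tube standing on end, 52 mm outside diameter, 65 mm high; the point is its centre, half-way up. Not to be moved
Mind the look-alikes: they are no part of the job. Leave any pink or turquoise look-alike of the part that bears hexagon_mid alone. Leave any orange look-alike of the part that bears disc_mid alone.

How it is judged:
By the outcome, as a careful person would: the job done as asked, in the order asked, and still so for the second after the job is handed in, with the robot touching nothing.
It also fails if it takes over 144 s, if anything falls off the work surface, if the arm or the gripper's body presses on something with over 40 N, if the wrist force passes 120 N, or if a joint passes its speed limit or range.

## Robot

A 6-joint arm with a two-finger parallel gripper is mounted at the origin on the work surface. World frame = base frame: x ahead of the robot, y to its left, z up, the work surface at z = 0. Lengths are in m, angles in rad, forces in N, time in s.
With the tool pointing down it reaches from about 0.275 to 1 m from the base axis. Payload 8.4 kg.
Tool frame: the origin (TCP) lies on the centre line of the jaws, within the pads' length; the fingertips stand 17 mm ahead of it and the grasp point (between the pads) lies 2 mm behind it (bot.tcp_to_tips is the y of the fingertips in the tool frame, in m); y points along the fingers, z is the direction in which the jaws open and shut, and the axes are right-handed (so a half turn about y gives the same grasp; the last joint's range is limited). The gripper opens to 85 mm and grips with 20 to 120 N. Pads are 22 mm wide; open, the fingers measure 114 mm over their backs; the gripper's body (76 mm by 85 mm) begins 54 mm behind the grasp point. The pads swing forward as they close: fully open they stand 13 mm farther back than shut.
Start: joints at [1.272, 0.353, 1.633, -0, 1.155, -0.002], TCP at [0.183, 0.598, 0.248] pointing down, gripper open.
Joint ranges: [-2.63, 2.63], [-0.92, 2.1], [0.06, 2.66], [-1.3, 4.44], [0, 2.69], [-3.02, 3.02]. Speed limits (rad/s): [2.22, 2.22, 2.79, 3.14, 3.14, 3.14].

## Interface

Orientations are given as a unit quaternion [x, y, z, w].
In Python, from workcell import bot, hand, kinematics, get_obs, vision, hand_in gives the robot as it stands. The module is installed in compiled form; this text tells all that it offers. Calls block until the motion is done:
- bot.reach(position, orientation): joint-space move of the TCP to a pose.
- bot.servo_line(position, ori=None, velocity=0.15): straight line of the TCP; ori=None keeps the orientation; velocity is the mean speed in m/s.
- bot.goto_joints(angles): joint-space move.
- hand.move_gripper(opening, strength=None): finger opening in m; strength is the grip in N (None keeps the last); returns when the fingers have stopped.
- bot.dwell(seconds).
- kinematics.solve_ik(position, orientation): joint angles nearest the present ones, or None.
- get_obs(): the state.
- vision.read_camera(name): name is "side" or "top"; returns a dict with "frame" (420x560x3 uint8, red, green, blue), "intrinsics" (3x3 intrinsics, pixels), "view" (4x4, takes a point from world to camera coordinates). Camera axes: x right, y down, z forward; pixel columns grow to the right and rows downward; lengths in m; the calibration is good to about 2 mm. A picture is of the moment at which its call begins. There is no depth.
A pose or a line that the arm cannot do raises bot.IKError and nothing moves.
- hand_in(): hands the job in, once; it reports no verdict.
The state is a dict: "time_s": time; "joint_pos": joint angles; "joint_vel": joint speeds; "joint_efforts": joint torques, N m; "position": TCP position; "orientation": TCP orientation; "wrist_force": force on the tool from outside, world axes, zero at the start; "ft_torque": the same for the moment, N m; "gripper_width": finger opening in m.
Only numpy, scipy, OpenCV 4.12 (cv2) and the standard library are available. Lean on these libraries where they do the work, as an engineer would, in place of code of your own. Each camera call takes 0.05 s, during which the arm holds its last target.

## Working session

There is one attempt and no reset: what is moved stays moved. The work goes in short steps, each a Python script; the robot and the scene stay as the last script left them, time stands still between calls to the robot, and variables do not carry over. Pictures are saved under pics/ and viewed, and the job is handed in when it is done.

```bash
mkdir -p pics; python3 - <<'E'
from workcell import bot,hand,kinematics,get_obs,vision
import cv2,numpy as np
o=get_obs();print(o)
print(bot.tcp_to_tips)
for n in("top","side"):
    c=vision.read_camera(n);cv2.imwrite(f"pics/{n}0.png",cv2.cvtColor(c["frame"],cv2.COLOR_RGB2BGR))
    np.savez(f"{n}0.npz",**c);print(n,c["intrinsics"],c["view"])
E
```

```text
{'time_s': 0.0, 'joint_pos': array([ 1.27162157e+00,  3.53697053e-01,  1.63413819e+00, -7.55781049e-06,
        1.15522373e+00, -2.39725156e-03]), 'joint_vel': array([ 0.00065964,  0.00081088,  0.00076938,  0.00013962,  0.00119181,
       -0.00170361]), 'joint_efforts': array([ 2.53693361e-03, -6.05265284e+01, -3.42076135e+01,  7.06044716e-05,
        9.34877928e-03,  1.76698353e-05]), 'position': array([0.18263855, 0.59723298, 0.2475294 ]), 'orientation': array([ 0.69984896, -0.10461641,  0.10446549, -0.69882315]), 'wrist_force': array([-0.02872816,  0.14927952, -0.30457458]), 'ft_torque': array([ 0.01242838,  0.05757254, -0.00202246]), 'gripper_width': 0.085404698188282}
0.017
top [[388.72141776   0.         278.99008073]
 [  0.         388.72141776 210.69778764]
 [  0.           0.           1.        ]] [[ 2.52353926e-02 -9.99681393e-01  5.36783136e-04 -9.33131927e-02]
 [-9.88728418e-01 -2.50381626e-02 -1.47611670e-01  5.56210948e-01]
 [ 1.47578080e-01  3.19430570e-03 -9.89045250e-01  8.40448100e-01]
 [ 0.00000000e+00  0.00000000e+00  0.00000000e+00  1.00000000e+00]]
side [[437.47962052   0.         271.3960497 ]
 [  0.         437.47962052 214.29989749]
 [  0.           0.           1.        ]] [[-0.80639622 -0.59133272 -0.00712392  0.38348411]
 [-0.4001841   0.55451825 -0.72963155  0.36938878]
 [ 0.43540535 -0.58552125 -0.68380337  0.64339035]
 [ 0.          0.          0.          1.        ]]
```

```bash
ls -la
```

```text
total 1396
drwxr-xr-x  3 agent agent   4096 Dec  7 05:32 .
drwxr-xr-x 23 root  root    4096 Dec  7 05:31 ..
drwxr-xr-x  2 agent agent   4096 Dec  7 05:32 pics
-rw-r--r--  1 agent agent 706556 Dec  7 05:32 side0.npz
-rw-r--r--  1 agent agent 706556 Dec  7 05:32 top0.npz
```

View pics/top0.png

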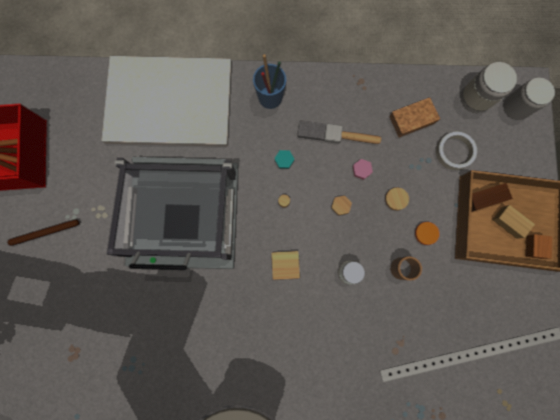

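View pics/side0.png

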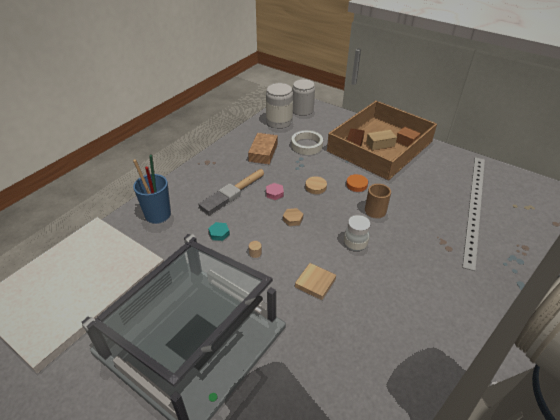

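```bash
cat > h.py <<'E'
import numpy as np,cv2
def load(n,t="0"): return dict(np.load(f"{n}{t}.npz"))
def ray(c,uv):
    K,V=c["intrinsics"],c["view"];R,t=V[:3,:3],V[:3,3]
    d=R.T@np.linalg.solve(K,np.array([uv[0],uv[1],1.]));o=-R.T@t
    return o,d
def onplane(c,uv,z):
    o,d=ray(c,uv);return o+d*(z-o[2])/d[2]
def proj(c,p):
    q=c["view"][:3,:3]@np.asarray(p)+c["view"][:3,3];q=c["intrinsics"]@q;return q[:2]/q[2]
def tri(a,uva,b,uvb):
    o1,d1=ray(a,uva);o2,d2=ray(b,uvb)
    s=np.linalg.lstsq(np.c_[d1,-d2],o2-o1,rcond=None)[0]
    p=o1+s[0]*d1;q=o2+s[1]*d2;return (p+q)/2,np.linalg.norm(p-q)
E
python3 - <<'E'
import cv2,numpy as np
from h import *
t=load("top");s=load("side")
im=cv2.cvtColor(t["frame"],cv2.COLOR_RGB2BGR)
cv2.imwrite("pics/tc1.png",cv2.resize(im[140:290,90:250],None,fx=5,fy=4*1.0 if 0 else 4,interpolation=cv2.INTER_CUBIC)[:, :800])
cv2.imwrite("pics/tc2.png",cv2.resize(im[140:290,260:450],None,fx=4,fy=4,interpolation=cv2.INTER_CUBIC))
im=cv2.cvtColor(s["frame"],cv2.COLOR_RGB2BGR)
cv2.imwrite("pics/sc1.png",cv2.resize(im[225:420,85:290],None,fx=3,fy=3,interpolation=cv2.INTER_CUBIC))
E
```

```text
(no output)
```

View pics/tc1.png

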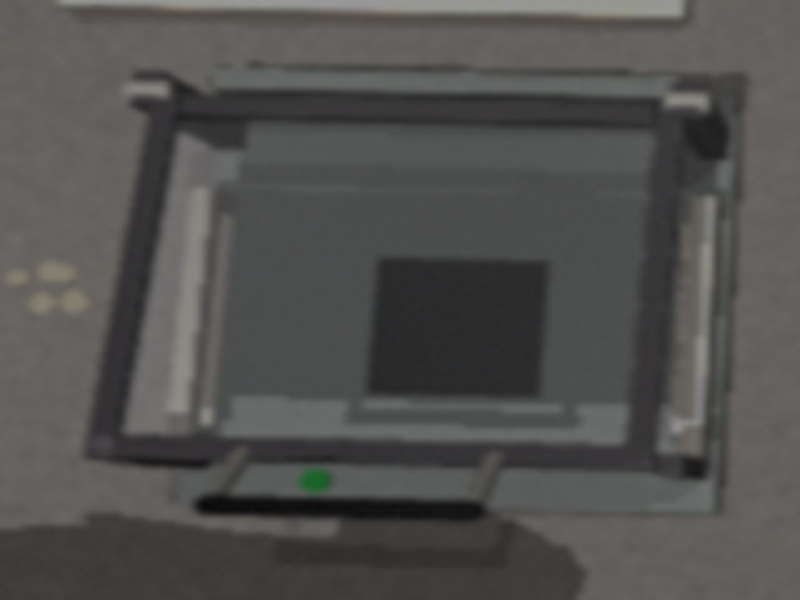

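View pics/tc2.png

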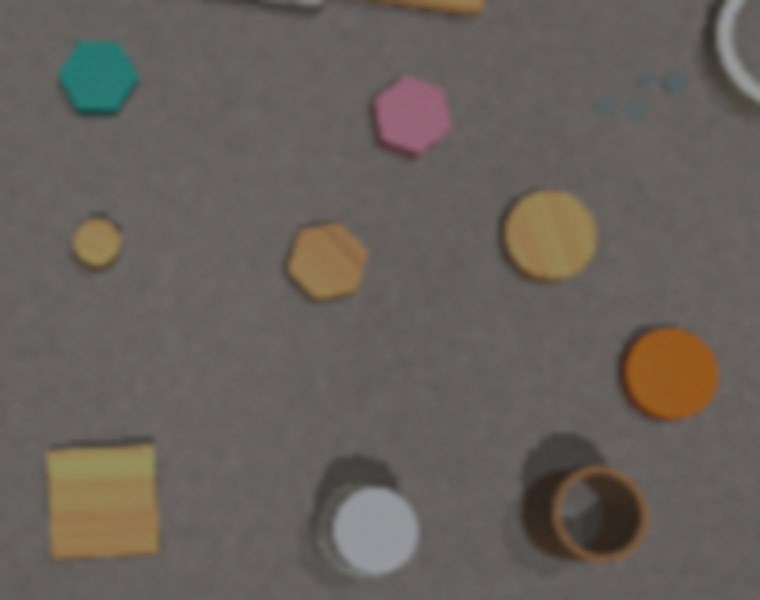

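View pics/sc1.png

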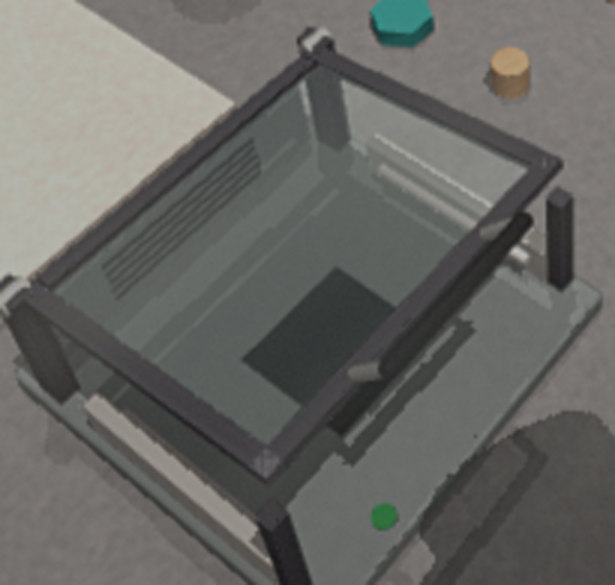

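```bash
cat > meas.py <<'E'
import cv2,numpy as np
from h import *
def blobs(c,lo=(8,90,70),hi=(30,255,255),amin=60):
    hsv=cv2.cvtColor(c["frame"],cv2.COLOR_RGB2HSV)
    m=cv2.inRange(hsv,lo,hi)
    n,l,st,ce=cv2.connectedComponentsWithStats(m)
    return [(ce[i],st[i],(l==i).astype(np.uint8)) for i in range(1,n) if st[i,4]>amin]
E
python3 - <<'E'
from meas import *
t=load("top");s=load("side")
for nm,c,roi in(("top",t,(260,130,450,295)),("side",s,(200,160,420,310))):
    for ce,st,m in blobs(c):
        if roi[0]<ce[0]<roi[2] and roi[1]<ce[1]<roi[3]:
            px=c["frame"][m>0].mean(0)
            cn=max(cv2.findContours(m,0,1)[0],key=cv2.contourArea)
            P=np.array([onplane(c,q[0],.016)[:2] for q in cn])*1000
            r=cv2.minAreaRect(P.astype(np.float32))
            print(nm,ce.round(1),st,px.astype(int),onplane(c,ce,.016).round(4),"rect",np.round(r[0],1),np.round(r[1],1),round(r[2],1))
    hsv=cv2.cvtColor(c["frame"],cv2.COLOR_RGB2HSV)
u=t["frame"]
print(u[185:245:6,182].tolist()); print(u[222,155:215:5].tolist())
E
```

```text
top [361.2 137.2] [342 132  39  12 296] [134 106  71] [ 0.7455 -0.2721  0.016 ] rect [ 745.6 -271.3] [92.9 19.5] 83.0
top [396.7 198.5] [386 188  23  22 406] [143 120  79] [ 0.5981 -0.3544  0.016 ] rect [ 598.2 -355.1] [50.  52.2] 1.5
top [283.8 200.4] [279 195  11  12 110] [139 120  80] [ 0.5869 -0.0899  0.016 ] rect [586.6 -90.3] [26.2 23.5] 1.4
top [341.2 204.9] [332 196  20  19 284] [141 112  75] [ 0.5796 -0.2244  0.016 ] rect [ 579.5 -225. ] [44.5 42.2] 45.5
top [426.9 233. ] [415 221  25  24 467] [139  84  32] [ 0.5187 -0.4227  0.016 ] rect [ 519.7 -423. ] [55.5 54. ] 88.5
top [285.1 265. ] [272 251  28  29 721] [146 124  82] [ 0.4371 -0.0963  0.016 ] rect [437.3 -96.3] [61.4 60.9] 4.4
top [408.9 267.8] [398 256  24  24 163] [100  75  53] [ 0.4378 -0.3791  0.016 ] rect [ 438.7 -380.5] [52.  53.1] 1.4
side [250.  178.9] [235 169  29  20 199] [158 130  96] [ 0.7424 -0.2718  0.016 ] rect [ 742.1 -274.1] [90.6 23.1] 83.6
side [356.7 182.6] [346 174  22  18 320] [156  94  50] [ 0.5151 -0.4173  0.016 ] rect [ 515.9 -417.6] [52.2 70.3] 27.2
side [315.6 184.9] [306 177  21  17 287] [15
[... 154 characters left out ...]
ect [ 443.9 -388.7] [ 52.9 125.8] 18.4
side [292.4 216.5] [283 209  20  17 260] [149 122  91] [ 0.5764 -0.2198  0.016 ] rect [ 575.5 -219.2] [44.2 53.9] 35.1
side [254.8 248.2] [249 241  12  16 102] [146 121  93] [ 0.5861 -0.0906  0.016 ] rect [586.4 -89.8] [23.8 43.7] 37.3
side [317.4 282.3] [295 267  41  32 662] [160 132  99] [ 0.4285 -0.0913  0.016 ] rect [434.  -92.6] [60.5 69.1] 3.5
[[74, 76, 75], [76, 77, 77], [76, 77, 77], [75, 76, 77], [42, 43, 44], [43, 43, 45], [42, 43, 44], [42, 42, 43], [43, 44, 45], [68, 70, 70]]
[[77, 78, 78], [76, 78, 79], [44, 45, 46], [42, 42, 43], [43, 42, 44], [43, 44, 45], [43, 43, 44], [43, 44, 44], [43, 43, 45], [75, 77, 77], [76, 77, 77], [77, 79, 78]]
```

```bash
python3 - <<'E'
from meas import *
t=load("top");s=load("side")
def up(c,roi,f=8):
    x0,y0,x1,y1=roi
    im=cv2.resize(c["frame"][y0:y1,x0:x1],None,fx=f,fy=f,interpolation=cv2.INTER_CUBIC)
    return im,lambda q:(np.array(q)+.5)/f-.5+np.array([x0,y0])
# pad
im,back=up(t,(158,198,206,244))
g=im.max(2);m=(g<60).astype(np.uint8)
cn=max(cv2.findContours(m,0,1)[0],key=cv2.contourArea)
P=np.array([onplane(t,back(q[0]),.02)[:2] for q in cn])*1000
print("pad top",cv2.minAreaRect(P.astype(np.float32)))
# side pad
for th in (45,50,55,60):
  im,back=up(s,(160,310,225,365),8)
  g=im.max(2);m=(g<th).astype(np.uint8)
  n,l,st,ce=cv2.connectedComponentsWithStats(m)
  k=l[int((339-310)*8),int((195-160)*8)];
  m=(l==k).astype(np.uint8)
  cn=max(cv2.findContours(m,0,1)[0],key=cv2.contourArea)
  P=np.array([onplane(s,back(q[0]),.02)[:2] for q in cn])*1000
  print("pad side",th,k,cv2.minAreaRect(P.astype(np.float32)))
# objects
for nm,roi,z in(("sq",(264,243,308,287),.016),("hex",(325,190,358,220),.016),("disc",(380,182,414,215),.016),("post",(273,189,296,212),.026)):
    im,back=up(t,roi)
    hsv=cv2.cvtColor(im,cv2.COLOR_RGB2HSV)
    m=((hsv[...,1]>75)&(hsv[...,2]>85)).astype(np.uint8)
    cn=max(cv2.findContours(m,0,1)[0],key=cv2.contourArea)
    P=(np.array([onplane(t,back(q[0]),z)[:2] for q in cn])*1000).astype(np.float32)
    r=cv2.minAreaRect(P);e=cv2.minEnclosingCircle(P)
    c=P.mean(0);M=cv2.moments(P);c=np.array([M['m10'],M['m01']])/M['m00']
    print(nm,"rect",r,"circ",e,"cen",c.round(1),"area",M['m00'])
    d=P-c;th=np.arctan2(d[:,1],d[:,0]);rr=np.hypot(*d.T)
    o=np.argsort(th);tg=np.linspace(-np.pi,np.pi,720,endpoint=False)
    ri=np.interp(tg,th[o],rr[o],period=2*np.pi)
    for k in(4,6):
        z6=(ri*np.exp(1j*k*tg)).mean();print("  k",k,abs(z6).round(2),"corner ang",np.degrees(np.angle(z6))/k)
E
```

```text
pad top ((530.9131469726562, 146.6125030517578), (79.88610076904297, 79.8560791015625), 89.94438171386719)
pad side 45 0 ((547.733642578125, 146.56552124023438), (131.26028442382812, 110.5271987915039), 36.03645324707031)
pad side 50 0 ((549.8557739257812, 148.1094207763672), (126.01158142089844, 110.5272216796875), 36.036468505859375)
pad side 55 0 ((549.8983764648438, 148.14044189453125), (125.90618133544922, 110.5272216796875), 36.036468505859375)
pad side 60 3 ((545.5747680664062, 146.0699462890625), (78.67666625976562, 49.710201263427734), 89.32988739013672)
sq rect ((437.29937744140625, -96.37785339355469), (63.52997589111328, 62.73313903808594), 4.5003886222839355) circ ((437.3033447265625, -96.27960205078125), 42.3217887878418) cen [437.3 -96.3] area 3848.6753964493982
  k 4 2.37 corner ang -40.55737330860716
  k 6 0.08 corner ang -28.73145288768431
hex rect ((579.3967895507812, -224.34532165527344), (44.011898040771484, 48.54840087890625), 72.21627044677734) circ ((579.53955078125, -224.2438201904297), 24.38043785095215) cen [ 579.5 -224.2] area 1643.6882873470895
  k 4 0.09 corner ang 31.32724893435233
  k 6 0.51 corner ang -16.60619457635514
disc rect ((599.1302490234375, -355.1915588378906), (53.748443603515625, 55.14232635498047), 24.474794387817383) circ ((598.0547485351562, -355.1317443847656), 28.135133743286133) cen [ 598.6 -355. ] area 2328.6605283273384
  k 4 0.09 corner ang -17.54783372803696
  k 6 0.07 corner ang -12.95451834107933
post rect ((585.0151977539062, -89.30268859863281), (30.58599090576172, 26.94356918334961), 1.2188119888305664) circ ((585.0205688476562, -89.44548034667969), 15.384819984436035) cen [585.2 -89.5] area 648.781421676511
  k 4 0.05 corner ang 27.51275629992031
  k 6 0.03 corner ang 6.7107270384648485
```

```bash
python3 - <<'E'
from meas import *
t=load("top");s=load("side")
a=tri(t,(130.2,265.7),s,(213.5,349));b=tri(t,(186.6,267),s,(260,299));print(a,b)
m=(a[0]+b[0])/2;print(m)
pad=np.array([.5309,.1466,.02]);h=pad+[.11,0,.092];d=m-h
print(np.hypot(d[0],d[2]), np.arctan2(d[2],-d[0])-np.arctan2(.03,.221))
for al in np.arange(0,.3,.05):
    th=al+np.arctan2(.03,.221);q=h+np.array([-.223*np.cos(th),0,.223*np.sin(th)])
    print(al,proj(t,q),proj(s,q))
E
```

```text
(array([0.426581  , 0.19842046, 0.17190722]), np.float64(0.0005494789731816022)) (array([0.42710958, 0.09304497, 0.16748704]), np.float64(0.00010621392972683986))
[0.42684529 0.14573272 0.16969713]
0.22169433534520128 0.1283647348815137
0.0 [162.13964337 270.03560033] [242.25939645 336.05015111]
0.05 [160.51465177 269.12649117] [240.91245127 331.33421653]
0.1 [158.87982688 267.90109458] [239.24598012 326.36186557]
0.15000000000000002 [157.24023018 266.34998023] [237.25685564 321.14534488]
0.2 [155.60135084 264.46467834] [234.94375465 315.69904825]
0.25 [153.96910316 262.23787742] [232.30730962 310.03953597]
```

```bash
cat >> h.py <<'E'
from scipy.spatial.transform import Rotation as Rn
PAD=np.array([.5309,.1466,.02]);HG=PAD+[.11,0,.092]
def down(phi):
    z=np.array([np.cos(phi),np.sin(phi),0]);y=np.array([0,0,-1.]);x=np.cross(y,z)
    return Rn.from_matrix(np.c_[x,y,z]).as_quat()
def bar(a,HG=HG):
    th=a+np.arctan2(.03,.221);return HG+np.array([-.22303*np.cos(th),0,.22303*np.sin(th)])
def rep(get_obs,s=""):
    o=get_obs();print(s,"t%.1f"%o["time_s"],o["position"].round(4),"F",o["wrist_force"].round(1),"w%.4f"%o["gripper_width"],flush=True);return o
def snap(vision,n,t):
    c=vision.read_camera(n);cv2.imwrite(f"pics/{n}{t}.png",cv2.cvtColor(c["frame"],cv2.COLOR_RGB2BGR));np.savez(f"{n}{t}.npz",**c);return c
E
python3 - <<'E'
from workcell import bot,hand,kinematics,get_obs,vision
from h import *
o=get_obs();print(Rn.from_quat(o["orientation"]).as_matrix().round(2))
b=bar(.128);print(b)
for phi in(0,np.pi):
    print(phi,[np.round(kinematics.solve_ik(p,down(phi)),2) for p in (b+[0,0,.006],bar(1.68)+[0,0,.006],[.437,-.096,.02],[.598,-.355,.02])])
E
```

```text
[[ 0.96 -0.    0.29]
 [-0.29 -0.    0.96]
 [-0.   -1.   -0.  ]]
[0.42553449 0.1466     0.1699662 ]
0 [array([ 0.33,  0.17,  2.06, -0.  ,  0.9 ,  0.33]), array([ 0.21,  0.43,  1.33, -0.  ,  1.38,  0.21]), array([-0.22,  0.46,  2.16, -0.  ,  0.52, -0.22]), array([-0.54,  0.71,  1.6 , -0.  ,  0.83, -0.54])]
3.141592653589793 [array([ 0.33,  0.17,  2.06, -0.  ,  0.9 , -2.81]), array([ 0.21,  0.43,  1.33, -0.  ,  1.38, -2.94]), array([-0.22,  0.46,  2.16, -0.  ,  0.52,  2.92]), array([-0.54,  0.71,  1.6 , -0.  ,  0.83,  2.6 ])]
```

```bash
python3 - <<'E'
from workcell import bot,hand,kinematics,get_obs,vision
from h import *
b=bar(.128);b[0]=.4262
bot.reach(b+[0,0,.08],down(0)); hand.move_gripper(.036,25); rep(get_obs,"above")
bot.servo_line(b+[0,0,.006],velocity=.12); rep(get_obs,"at")
snap(vision,"side","1");snap(vision,"top","1")
E
```

```text
above t2.5 [0.4262 0.1466 0.25  ] F [-0.5  0.4 -0.3] w0.0359
at t3.3 [0.4266 0.1467 0.1764] F [0.  0.1 0.4] w0.0361
```

View pics/side1.png

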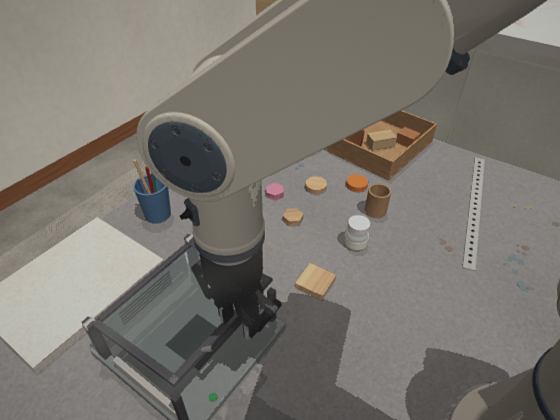

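View pics/top1.png

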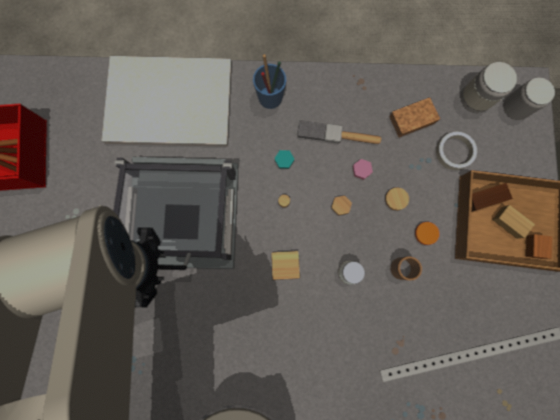

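```bash
python3 - <<'E'
import cv2
a=cv2.imread("pics/side1.png")[240:350,190:310];b=cv2.imread("pics/top1.png")[220:310,110:210]
cv2.imwrite("pics/z1.png",cv2.resize(a,None,fx=5,fy=5,interpolation=2));cv2.imwrite("pics/z2.png",cv2.resize(b,None,fx=5,fy=5,interpolation=2))
E
```

```text
(no output)
```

View pics/z1.png

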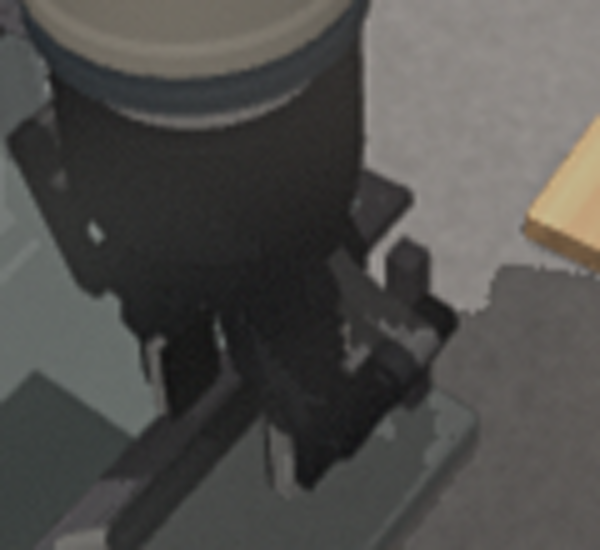

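View pics/z2.png

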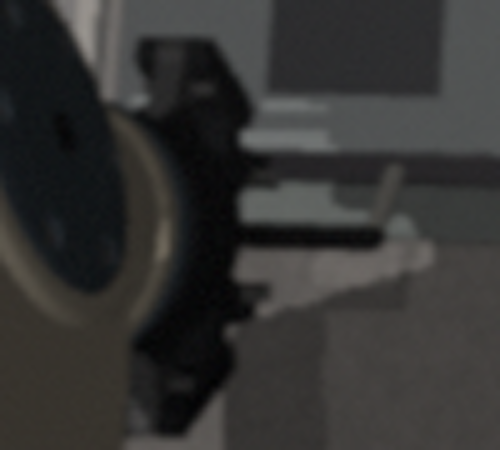

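The side view shows the fingers (about px 245 and 262, row 320) on either side of the black bar. In the top view the bar (rows ~267) lies midway between the two finger ends. Next: grip and swing.

```bash
python3 - <<'E'
from workcell import bot,hand,kinematics,get_obs,vision
from h import *
hand.move_gripper(.004,30); o=rep(get_obs,"grip")
if o["gripper_width"]<.008: raise SystemExit
p0=o["position"]; off=p0-bar(.128)
if np.abs(o["wrist_force"]).max()>25: raise SystemExit
for a in np.arange(.23,1.69,.12):
    bot.servo_line(bar(a)+[off[0]*.5,0,.006],velocity=.12)
    o=rep(get_obs,"%.2f"%a)
    if np.abs(o["wrist_force"]).max()>40 or o["gripper_width"]<.008: break
E
```

```text
grip t3.7 [0.4268 0.1467 0.1764] F [2.2 0.3 0.4] w0.0087
0.23 t4.0 [0.4337 0.1467 0.1978] F [ 4.8 -0.9 -1.5] w0.0088
0.35 t4.4 [0.4443 0.1467 0.2215] F [ 4.   1.1 -1.4] w0.0087
0.47 t4.8 [0.4576 0.1467 0.2441] F [ 3.   2.  -1.8] w0.0088
0.59 t5.2 [0.4739 0.1466 0.2655] F [-1.5  1.9  2.5] w0.0088
0.71 t5.5 [0.4927 0.1466 0.2849] F [-5.8  0.5  6.4] w0.0085
0.83 t5.9 [0.5136 0.1466 0.3021] F [-7.4  0.2 12.7] w0.0088
0.95 t6.3 [0.5371 0.1465 0.3164] F [-6.7 -1.  13.5] w0.0088
1.07 t6.7 [0.5622 0.1465 0.3271] F [-1.6 -0.   8.7] w0.0086
1.19 t7.0 [0.588  0.1465 0.3351] F [-2.2  0.2  8.2] w0.0082
1.31 t7.4 [0.6146 0.1465 0.3402] F [-0.1 -0.   6.7] w0.0084
1.43 t7.8 [0.6416 0.1464 0.3417] F [ 1.9 -0.1  5.1] w0.0085
1.55 t8.2 [0.6681 0.1464 0.3398] F [ 2.  -0.4  4.6] w0.0082
1.67 t8.6 [0.6939 0.1464 0.3346] F [ 2.5 -0.6  3.8] w0.0088
```

```bash
python3 - <<'E'
from workcell import bot,hand,kinematics,get_obs,vision
from h import *
hand.move_gripper(.04); p=get_obs()["position"]
bot.servo_line(p+[0,0,.07],velocity=.2); rep(get_obs,"up")
q=np.array([.4373,-.0963,.15]);ph=np.radians(4.5)
bot.reach([.45,.0,.40],down(ph/2))
hand.move_gripper(.082)
bot.reach(q,down(ph)); rep(get_obs)
snap(vision,"side","2");snap(vision,"top","2")
q[2]=.034;bot.servo_line(q,velocity=.15);f0=rep(get_obs)["wrist_force"][2]
for z in np.arange(.030,.003,-.002):
    q[2]=z;bot.servo_line(q,velocity=.03);o=rep(get_obs)
    if o["wrist_force"][2]-f0>3: break
E
```

```text
up t9.5 [0.6929 0.1467 0.4052] F [-0.9  0.9 -0.6] w0.0399
 t12.1 [ 0.4384 -0.0963  0.151 ] F [-0.1  0.9  0.2] w0.0820
 t13.1 [ 0.4379 -0.0964  0.0346] F [1.2 0.4 0.1] w0.0817
 t13.4 [ 0.4375 -0.0963  0.0303] F [-0.1 -0.5 -0.6] w0.0820
 t13.7 [ 0.4372 -0.0963  0.028 ] F [ 0.4 -0.8  0.3] w0.0818
 t13.9 [ 0.4372 -0.0963  0.0258] F [-1.   0.2 -0.2] w0.0821
 t14.2 [ 0.4372 -0.0963  0.0239] F [0.5 0.2 1.1] w0.0825
 t14.4 [ 0.4372 -0.0963  0.0219] F [ 0.9 -0.4  0.8] w0.0822
 t14.7 [ 0.4372 -0.0963  0.0199] F [-0.2 -0.3  0.5] w0.0823
 t14.9 [ 0.4372 -0.0963  0.0179] F [ 0.7 -0.2  0. ] w0.0821
 t15.2 [ 0.4372 -0.0963  0.0159] F [ 1.5 -0.  -0.5] w0.0817
 t15.4 [ 0.4372 -0.0963  0.0139] F [ 0.6  0.6 -0.4] w0.0819
 t15.7 [ 0.4372 -0.0963  0.0119] F [-0.1  0.4 -0.1] w0.0816
 t15.9 [ 0.4372 -0.0963  0.0099] F [-0.4 -0.5 -0.3] w0.0819
 t16.1 [ 0.4372 -0.0963  0.0079] F [-0.1  1.  -0.4] w0.0819
 t16.4 [ 0.4372 -0.0963  0.0059] F [-0.3 -0.2  0.2] w0.0822
 t16.6 [ 0.4375 -0.0963  0.0051] F [-4.9  1.4 24.5] w0.0822
```

View pics/side2.png

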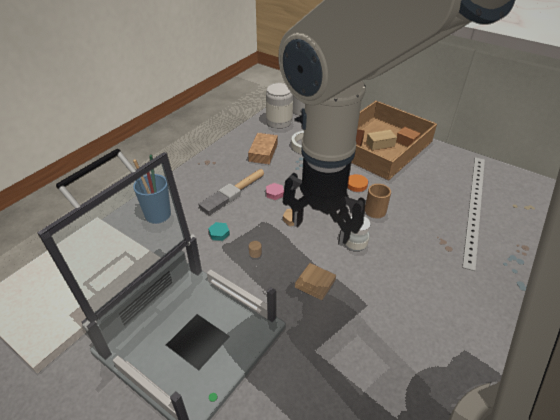

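View pics/top2.png

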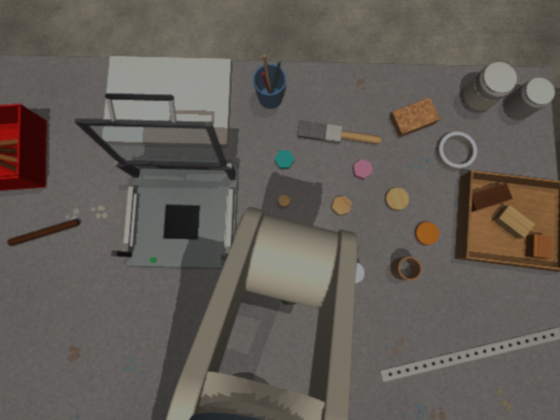

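```bash
python3 - <<'E'
from workcell import bot,hand,kinematics,get_obs,vision
from h import *
for n,roi,sd in(("side",(150,300,240,380),(197,341)),("top",(150,195,212,250),(182,222))):
    c=load(n,"2");x0,y0,x1,y1=roi;f=8
    im=cv2.resize(c["frame"][y0:y1,x0:x1],None,fx=f,fy=f,interpolation=cv2.INTER_CUBIC)
    for th in(52,60,65):
        m=(im.max(2)<th).astype(np.uint8);k,l,_,_=cv2.connectedComponentsWithStats(m)
        m=(l==l[(sd[1]-y0)*f,(sd[0]-x0)*f]).astype(np.uint8)
        cn=max(cv2.findContours(m,0,1)[0],key=cv2.contourArea)
        P=np.array([onplane(c,(q[0]+.5)/f-.5+[x0,y0],.02)[:2] for q in cn])*1000
        print(n,th,cv2.minAreaRect(P.astype(np.float32)))
p=get_obs()["position"];q=p.copy();q[0],q[1]=.4372,-.0963;q[2]=.0150
bot.servo_line(q,velocity=.05)
hand.move_gripper(.05,40);o=rep(get_obs,"grip")
bot.servo_line(q+[0,0,.03],velocity=.1);rep(get_obs,"up")
bot.servo_line(q+[0,0,.12],velocity=.2);rep(get_obs,"up")
snap(vision,"side","3")
E
```

```text
side 52 ((539.4461669921875, 145.99400329589844), (78.8121337890625, 62.11572265625), 89.44756317138672)
side 60 ((531.3916015625, 146.04241943359375), (79.30828094482422, 78.64225769042969), 89.48419952392578)
side 65 ((531.2393188476562, 145.94610595703125), (79.73375701904297, 79.35128021240234), 89.52997589111328)
top 52 ((530.117431640625, 145.79469299316406), (79.30679321289062, 79.69602966308594), 89.87722778320312)
top 60 ((529.6372680664062, 145.710693359375), (80.56704711914062, 81.59112548828125), 89.9181900024414)
top 65 ((529.3649291992188, 145.4452362060547), (81.77378845214844, 82.79959869384766), 89.95671081542969)
grip t17.4 [ 0.4371 -0.0963  0.015 ] F [-1.2  0.2  8.1] w0.0609
up t17.8 [ 0.4374 -0.0963  0.045 ] F [ 0.  -0.2 -0.7] w0.0609
up t18.4 [ 0.4367 -0.0962  0.1341] F [-0.6  0.8 -0.9] w0.0606
```

View pics/side3.png

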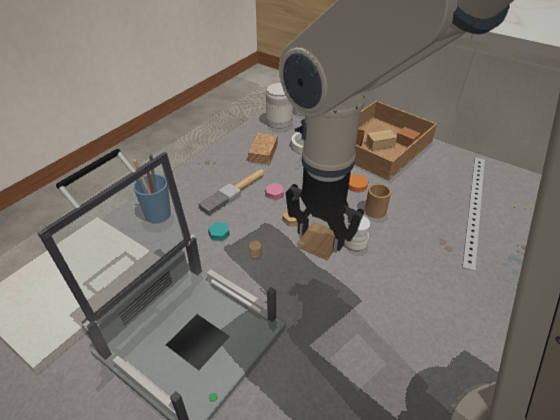

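```bash
cat >> h.py <<'E'
PAD=np.array([.5307,.1462,.02])
E
python3 - <<'E'
from workcell import bot,hand,kinematics,get_obs,vision
from h import *
bot.reach([PAD[0],PAD[1],.18],down(0));rep(get_obs)
q=np.array([PAD[0],PAD[1],.055]);bot.servo_line(q,velocity=.2);
q[2]=.040;bot.servo_line(q,velocity=.05);rep(get_obs,"pre")
for z in(.038,.037,.036,.035,.034):
    q[2]=z;bot.servo_line(q,velocity=.03);o=rep(get_obs)
    if o["wrist_force"][2]>4:break
hand.move_gripper(.07);rep(get_obs,"open")
bot.servo_line(q+[0,0,.15],velocity=.2)
q=np.array([.5795,-.2243,.16])
bot.reach(q,down(np.radians(13.4)));rep(get_obs,"hex")
snap(vision,"side","4");snap(vision,"top","4")
E
```

```text
t19.5 [0.5299 0.1452 0.179 ] F [ 1.  -0.8 -0.4] w0.0609
pre t20.7 [0.5305 0.1462 0.0399] F [-0.6  0.3 -0.3] w0.0605
 t21.0 [0.5307 0.1462 0.038 ] F [ 0.2  0.2 -0.1] w0.0610
 t21.2 [0.5307 0.1462 0.037 ] F [-0.2  0.9 -0.3] w0.0607
 t21.5 [0.5306 0.1462 0.0359] F [-0.6  0.2  0.1] w0.0609
 t21.7 [0.5308 0.1462 0.0351] F [0.1 0.2 1.3] w0.0612
 t22.0 [0.5309 0.1462 0.0351] F [-3.6 -1.9 14.9] w0.0609
open t22.2 [0.5306 0.1462 0.0339] F [-0.5 -0.6  0.1] w0.0698
hex t24.5 [ 0.5795 -0.2233  0.1597] F [-0.4  0.9  0.2] w0.0702
```

View pics/top4.png

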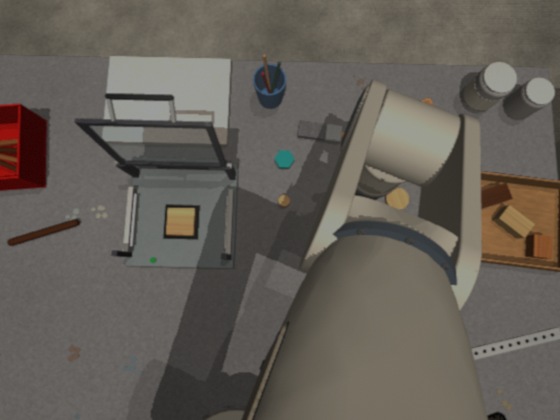

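View pics/side4.png

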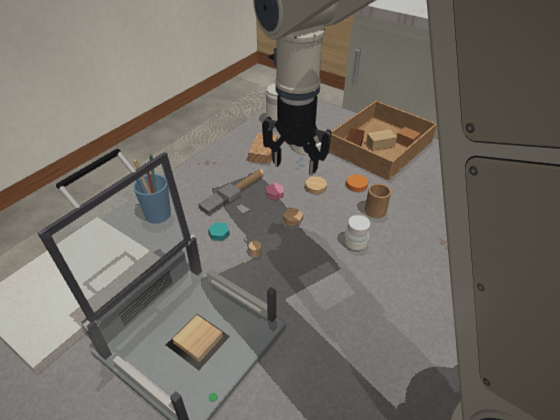

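```bash
cat >> h.py <<'E'
def objc(c,roi,z,f=8,smin=75,vmin=85,hmax=180):
    x0,y0,x1,y1=roi
    im=cv2.resize(c["frame"][y0:y1,x0:x1],None,fx=f,fy=f,interpolation=cv2.INTER_CUBIC)
    hsv=cv2.cvtColor(im,cv2.COLOR_RGB2HSV)
    m=((hsv[...,1]>smin)&(hsv[...,2]>vmin)).astype(np.uint8)
    cn=max(cv2.findContours(m,0,1)[0],key=cv2.contourArea)
    P=(np.array([onplane(c,(q[0]+.5)/f-.5+[x0,y0],z)[:2] for q in cn])*1000).astype(np.float32)
    M=cv2.moments(P)
    return cv2.minAreaRect(P),np.array([M['m10'],M['m01']])/M['m00']
E
python3 - <<'E'
from workcell import bot,hand,kinematics,get_obs,vision
from h import *
print(objc(load("top","4"),(163,203,202,242),.036,smin=60,vmin=80))
q=np.array([.5795,-.2243,.16])
q[2]=.0185;bot.servo_line(q,velocity=.15);rep(get_obs)
hand.move_gripper(.03,40);rep(get_obs,"grip")
bot.servo_line(q+[0,0,.03],velocity=.1)
bot.servo_line(q+[0,0,.16],velocity=.2);rep(get_obs,"up")
bot.reach([PAD[0],PAD[1],.2],down(0));rep(get_obs)
snap(vision,"top","5");snap(vision,"side","5")
E
```

```text
(((530.0286254882812, 144.9475860595703), (64.51653289794922, 65.12376403808594), 0.05349283665418625), array([529.93500865, 144.89697856]))
 t25.7 [ 0.5802 -0.2246  0.0194] F [ 0.4 -0.5  0.4] w0.0701
grip t26.1 [ 0.5801 -0.2246  0.0197] F [-0.6  1.5  5.3] w0.0411
up t27.3 [ 0.5787 -0.224   0.1772] F [ 0.5  1.3 -0.2] w0.0411
 t28.7 [0.5309 0.1455 0.1997] F [ 0.3 -0.1 -0.1] w0.0410
```

View pics/side5.png

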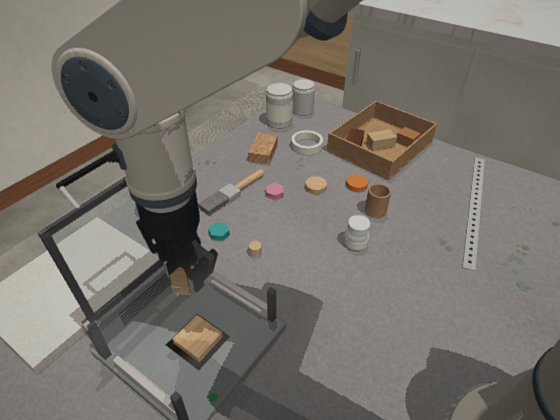

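```bash
python3 - <<'E'
import cv2
a=cv2.imread("pics/side5.png")[230:370,130:260]
cv2.imwrite("pics/z5.png",cv2.resize(a,None,fx=5,fy=4*1.0,interpolation=2))
E
```

```text
(no output)
```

View pics/z5.png

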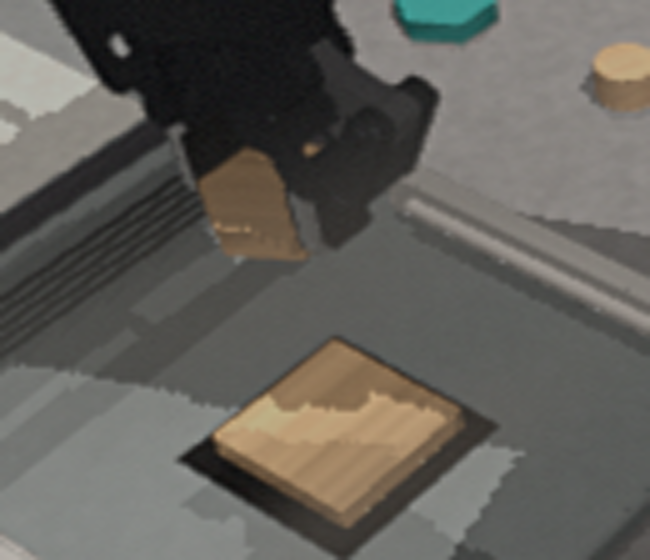

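```bash
cat > ov.py <<'E'
from h import *
def hexov(tag,ctr,tilt,out,roi):
    for n in("side","top"):
        c=load(n,tag);im=cv2.cvtColor(c["frame"],cv2.COLOR_RGB2BGR);f=5
        x0,y0,x1,y1=roi[n];z=cv2.resize(im[y0:y1,x0:x1],None,fx=f,fy=f,interpolation=2)
        R=Rn.from_euler("x",tilt,degrees=True).as_matrix()
        for h,col in((-.008,(0,255,0)),(.008,(0,0,255))):
            pts=[proj(c,np.array(ctr)+R@[.02425*np.cos(a),.02425*np.sin(a),h]) for a in np.radians(np.arange(30,390,60))]
            pts=np.array([((p+.5)*1-[x0,y0])*f for p in pts]).astype(np.int32)
            cv2.polylines(z,[pts],True,col,1)
        cv2.imwrite(f"pics/{out}_{n}.png",z)
E
python3 - <<'E'
from ov import *
t=load("top","5");print(proj(t,[.531,.1455,.19]))
hexov("5",[.531,.1455,.189],0,"ov5",{"side":(130,230,260,340),"top":(120,180,230,260)})
E
```

```text
[159.26042026 210.43569559]
```

View pics/ov5_side.png

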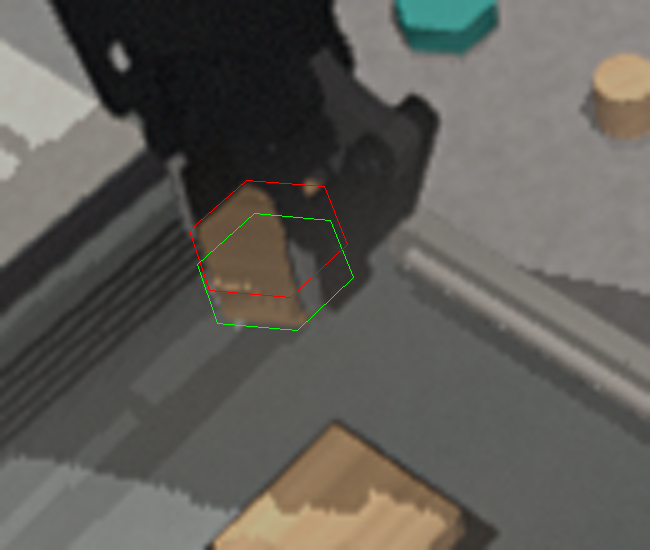

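View pics/ov5_top.png

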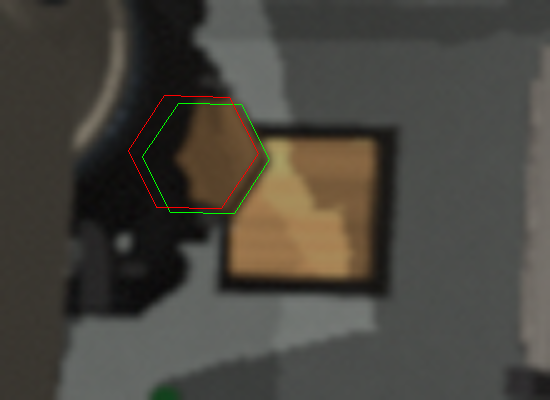

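```bash
python3 - <<'E'
from h import *
for th in((60,80),(75,85),(85,90)):
    print(th,objc(load("top","4"),(163,203,202,242),.036,smin=th[0],vmin=th[1]))
c=load("side","4");im=cv2.cvtColor(c["frame"],cv2.COLOR_RGB2BGR)[305:375,155:240]
z=cv2.resize(im,None,fx=8,fy=8,interpolation=2)
for ctr,col in(([.5307,.1462],(0,0,255)),([.5307,.1449],(0,255,0))):
    P=np.array([(proj(c,[ctr[0]+sx*.031,ctr[1]+sy*.031,.036])+.5-[155,305])*8 for sx,sy in((1,1),(1,-1),(-1,-1),(-1,1))]).astype(np.int32)
    cv2.polylines(z,[P],True,col,1)
cv2.imwrite("pics/z6.png",z)
E
```

```text
(60, 80) (((530.0286254882812, 144.9475860595703), (64.51653289794922, 65.12376403808594), 0.05349283665418625), array([529.93500865, 144.89697856]))
(75, 85) (((529.9952392578125, 144.9400177001953), (63.959449768066406, 64.67145538330078), 0.11548440903425217), array([529.9541217 , 144.91757169]))
(85, 90) (((530.0736083984375, 144.9454345703125), (63.80851364135742, 64.1574478149414), 0.08120838552713394), array([529.99406069, 144.90600235]))
```

View pics/z6.png

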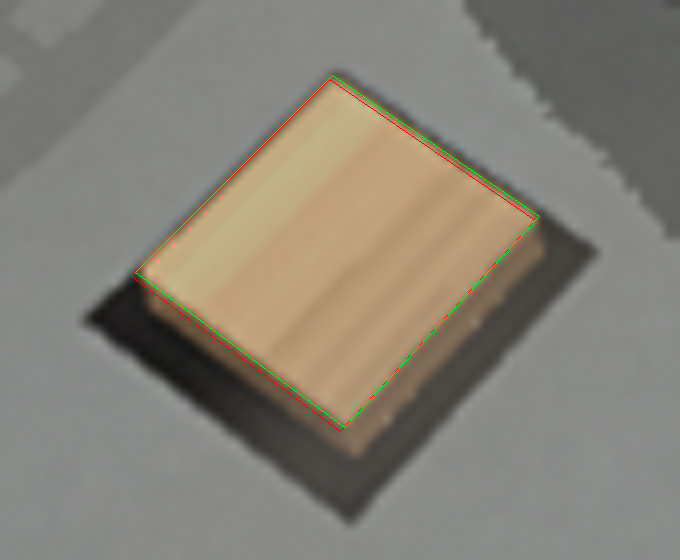

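```bash
python3 - <<'E'
from workcell import bot,hand,kinematics,get_obs,vision
from h import *
q=np.array([.5307,.1457,.070]);bot.servo_line(q,velocity=.2)
q[2]=.060;bot.servo_line(q,velocity=.05);bot.dwell(.1);rep(get_obs,"pre")
for z in np.arange(.0585,.0515,-.001):
    q[2]=z;bot.servo_line(q,velocity=.03);o=rep(get_obs)
    if o["wrist_force"][2]>3:break
hand.move_gripper(.06);rep(get_obs,"open")
bot.servo_line(q+[0,0,.15],velocity=.2)
q=np.array([.5984,-.355,.16])
bot.reach(q,down(0));rep(get_obs,"disc")
snap(vision,"side","6");snap(vision,"top","6")
E
```

```text
pre t30.1 [0.5308 0.1458 0.0602] F [-0.3  0.1 -0.3] w0.0412
 t30.3 [0.5307 0.1457 0.0585] F [ 0.8  0.5 -0.6] w0.0405
 t30.6 [0.5307 0.1457 0.0575] F [-0.1  0.4 -0.8] w0.0403
 t30.8 [0.5306 0.1457 0.0564] F [ 0.2 -0.2 -0.1] w0.0410
 t31.1 [0.5309 0.1458 0.0557] F [-0.1 -0.5  1.6] w0.0408
 t31.3 [0.5309 0.1458 0.0556] F [-4.2 -1.9 16.3] w0.0406
open t31.7 [0.5306 0.1457 0.0543] F [ 1.2 -0.2 -0.8] w0.0603
disc t34.4 [ 0.5989 -0.3538  0.1601] F [-0.   0.  -0.4] w0.0597
```

```bash
python3 - <<'E'
from ov import *
hexov("6",[.5307,.1457,.044],0,"ov6",{"side":(155,300,240,375),"top":(150,190,215,255)})
a=cv2.imread("pics/ov6_side.png");b=cv2.imread("pics/ov6_top.png");h=max(a.shape[0],b.shape[0])
p=lambda i:cv2.copyMakeBorder(i,0,h-i.shape[0],0,0,0)
cv2.imwrite("pics/ov6.png",np.hstack([p(a),p(b)]))
E
```

```text
(no output)
```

View pics/ov6.png

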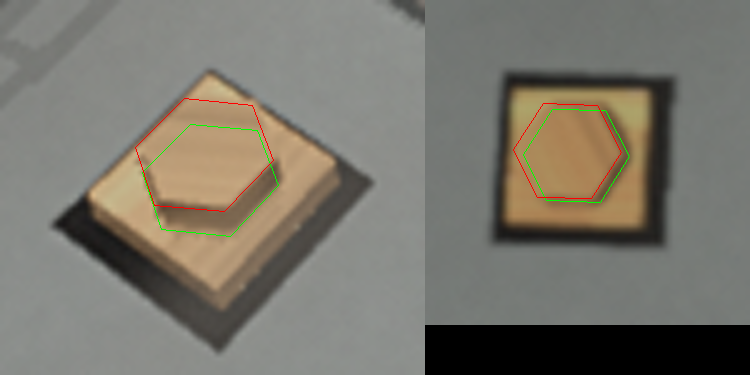

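```bash
python3 - <<'E'
from workcell import bot,hand,kinematics,get_obs,vision
from h import *
hand.move_gripper(.075,40)
q=np.array([.5984,-.355,.03]);bot.servo_line(q,velocity=.15)
q[2]=.0185;bot.servo_line(q,velocity=.05);rep(get_obs)
hand.move_gripper(.042,40);rep(get_obs,"grip")
bot.servo_line(q+[0,0,.03],velocity=.1)
bot.servo_line(q+[0,0,.16],velocity=.2);rep(get_obs,"up")
bot.reach([PAD[0],PAD[1],.2],down(0));rep(get_obs)
q=np.array([.5307,.1457,.1]);bot.servo_line(q,velocity=.2)
bot.dwell(.2);rep(get_obs)
snap(vision,"side","7");snap(vision,"top","7")
E
python3 - <<'E'
import cv2,numpy as np
a=cv2.resize(cv2.imread("pics/side7.png")[240:370,140:260],None,fx=4,fy=4,interpolation=2);b=cv2.resize(cv2.imread("pics/top7.png")[160:260,120:200],None,fx=4,fy=4,interpolation=2)
h=max(a.shape[0],b.shape[0]);p=lambda i:cv2.copyMakeBorder(i,0,h-i.shape[0],0,0,0)
cv2.imwrite("pics/z7.png",np.hstack([p(a),p(b)]))
E
```

```text
t36.2 [ 0.5982 -0.3548  0.0182] F [-0.7 -0.3  0.1] w0.0750
grip t36.5 [ 0.5987 -0.3552  0.0191] F [-0.9  0.8  5.7] w0.0522
up t37.8 [ 0.5976 -0.3545  0.1771] F [-0.6  0.6 -1.2] w0.0520
 t39.6 [0.5312 0.1455 0.1999] F [-0.9  0.7  0.1] w0.0520
 t40.5 [0.5317 0.1459 0.1014] F [-0.8  0.8 -0.3] w0.0521
```

View pics/z7.png

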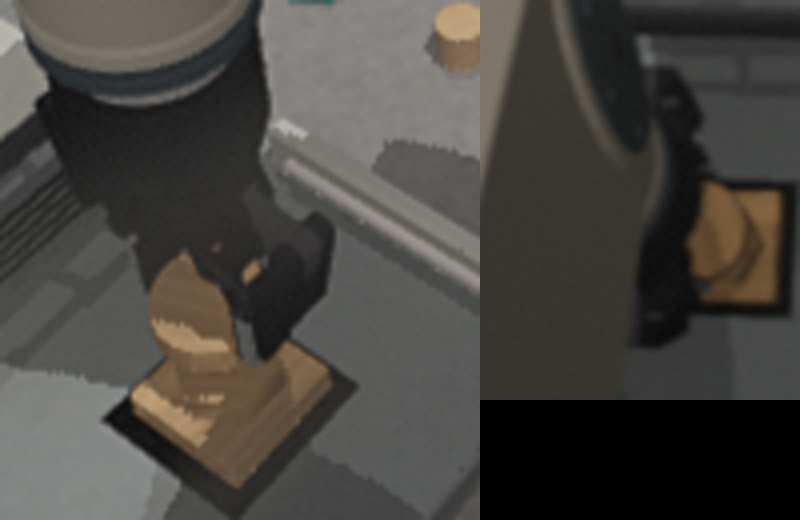

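```bash
python3 - <<'E'
from workcell import bot,hand,kinematics,get_obs,vision
from h import *
q=np.array([.5307,.1458,.079]);bot.servo_line(q,velocity=.1)
bot.dwell(.1);rep(get_obs,"pre")
for z in np.arange(.0745,.068,-.0007):
    q[2]=z;bot.servo_line(q,velocity=.03);o=rep(get_obs)
    if o["wrist_force"][2]>3:break
hand.move_gripper(.07);rep(get_obs,"open")
bot.servo_line(q+[0,0,.13],velocity=.2)
q=np.array([.5851,-.0894,.16])
bot.reach(q,down(0));rep(get_obs,"post")
hand.move_gripper(.055)
snap(vision,"side","8");snap(vision,"top","8")
E
python3 - <<'E'
from h import *
c=[]
for n,(x0,y0,x1,y1) in(("side",(155,290,240,375)),("top",(150,190,215,255))):
    k=load(n,"8");z=cv2.resize(cv2.cvtColor(k["frame"],cv2.COLOR_RGB2BGR)[y0:y1,x0:x1],None,fx=5,fy=5,interpolation=2)
    P=np.array([(proj(k,[.5307+.027*np.cos(a),.1457+.027*np.sin(a),.068])+.5-[x0,y0])*5 for a in np.linspace(0,6.28,40)]).astype(np.int32)
    cv2.polylines(z,[P],True,(0,0,255),1);c.append(cv2.copyMakeBorder(z,0,430-z.shape[0],0,0,0))
cv2.imwrite("pics/z8.png",np.hstack(c))
E
```

```text
pre t41.0 [0.5309 0.1459 0.0793] F [0.5 0.6 0.6] w0.0521
 t41.3 [0.5306 0.1458 0.0744] F [-0.6 -0.  -0.2] w0.0522
 t41.6 [0.5307 0.1458 0.0738] F [-0.6 -0.3 -0.5] w0.0524
 t41.8 [0.5307 0.1458 0.0731] F [ 0.  0. -0.] w0.0521
 t42.1 [0.5307 0.1458 0.0724] F [ 0.6  0.1 -0.1] w0.0522
 t42.3 [0.5307 0.1458 0.0717] F [-0.9 -0.6  0.3] w0.0519
 t42.6 [0.5308 0.1458 0.0711] F [ 0.5 -0.   1.3] w0.0524
 t42.8 [0.5308 0.1458 0.071 ] F [-2.5 -0.5  9.7] w0.0524
open t43.1 [0.5306 0.1458 0.0701] F [ 0.3  0.1 -0.4] w0.0705
post t44.9 [ 0.5848 -0.0885  0.1596] F [ 0.2  0.2 -0.5] w0.0700
```

View pics/z8.png

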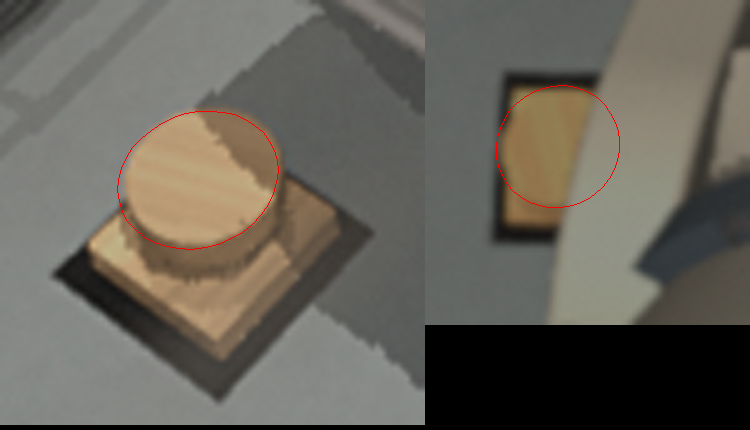

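View pics/side8.png

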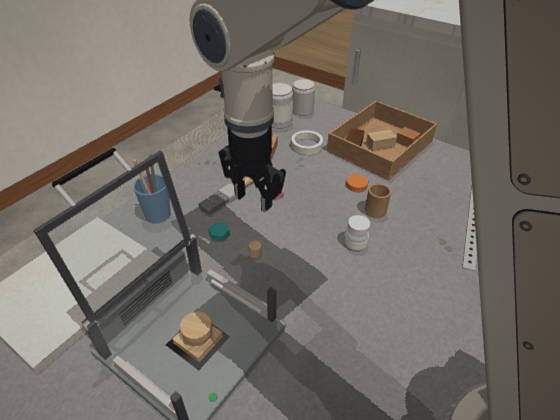

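```bash
python3 - <<'E'
from workcell import bot,hand,kinematics,get_obs,vision
from h import *
q=np.array([.5851,-.0897,.05]);bot.servo_line(q,velocity=.15)
q[2]=.0235;bot.servo_line(q,velocity=.06);rep(get_obs)
hand.move_gripper(.018,40);rep(get_obs,"grip")
bot.servo_line(q+[0,0,.03],velocity=.1)
bot.servo_line(q+[0,0,.25],velocity=.25);rep(get_obs,"up")
snap(vision,"side","9");snap(vision,"top","9")
E
python3 - <<'E'
from h import *
c=[]
for n,(x0,y0,x1,y1) in(("side",(155,290,240,375)),("top",(150,190,215,255))):
    k=load(n,"9");z=cv2.resize(cv2.cvtColor(k["frame"],cv2.COLOR_RGB2BGR)[y0:y1,x0:x1],None,fx=5,fy=5,interpolation=2)
    for yc,col in((.1457,(0,0,255)),(.1437,(0,255,0))):
        P=np.array([(proj(k,[.5307+.027*np.cos(a),yc+.027*np.sin(a),.068])+.5-[x0,y0])*5 for a in np.linspace(0,6.28,40)]).astype(np.int32)
        cv2.polylines(z,[P],True,col,1)
    c.append(cv2.copyMakeBorder(z,0,430-z.shape[0],0,0,0))
cv2.imwrite("pics/z9.png",np.hstack(c))
E
```

```text
t46.8 [ 0.5849 -0.0897  0.0232] F [0.8 0.1 0. ] w0.0548
grip t47.1 [ 0.5854 -0.0897  0.024 ] F [-0.9  0.4  4.5] w0.0264
up t48.6 [ 0.5842 -0.0896  0.2719] F [-0.9 -0.3 -0.3] w0.0266
```

View pics/z9.png

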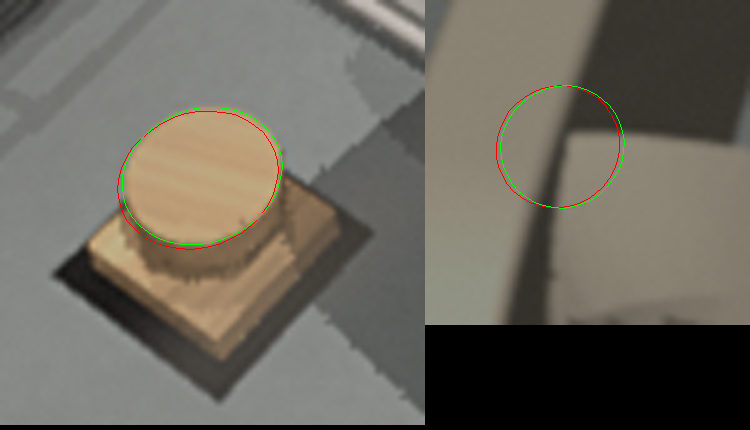

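View pics/side9.png

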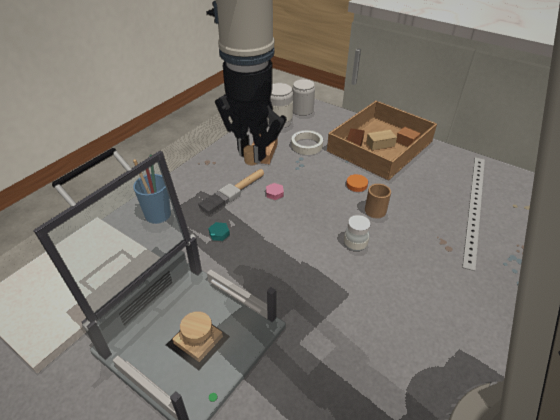

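```bash
python3 - <<'E'
from workcell import bot,hand,kinematics,get_obs,vision
from h import *
bot.reach([.5307,.145,.2],down(0));
q=np.array([.5307,.145,.101]);bot.servo_line(q,velocity=.15)
bot.dwell(.1);rep(get_obs,"pre")
for z in np.arange(.096,.088,-.0007):
    q[2]=z;bot.servo_line(q,velocity=.03);o=rep(get_obs)
    if o["wrist_force"][2]>2.5:break
hand.move_gripper(.055);rep(get_obs,"open")
bot.servo_line(q+[0,0,.15],velocity=.2)
bot.reach([.45,.0,.35],down(0));rep(get_obs)
snap(vision,"side","10");snap(vision,"top","10")
E
python3 - <<'E'
from h import *
c=[]
for n,(x0,y0,x1,y1) in(("side",(155,285,240,370)),("top",(150,190,215,255))):
    k=load(n,"10");z=cv2.resize(cv2.cvtColor(k["frame"],cv2.COLOR_RGB2BGR)[y0:y1,x0:x1],None,fx=5,fy=5,interpolation=2)
    for r,h,col in((.027,.068,(0,0,255)),(.014,.094,(0,255,0))):
        P=np.array([(proj(k,[.5307+r*np.cos(a),.145+r*np.sin(a),h])+.5-[x0,y0])*5 for a in np.linspace(0,6.28,40)]).astype(np.int32)
        cv2.polylines(z,[P],True,col,1)
    c.append(cv2.copyMakeBorder(z,0,430-z.shape[0],0,0,0))
cv2.imwrite("pics/z10.png",np.hstack(c))
E
```

```text
pre t50.6 [0.5316 0.145  0.1021] F [1.3 0.2 1.3] w0.0265
 t51.0 [0.5306 0.145  0.096 ] F [0.  0.1 0.8] w0.0266
 t51.2 [0.5307 0.145  0.0953] F [ 0.5  0.4 -0.5] w0.0265
 t51.5 [0.5307 0.145  0.0946] F [-0.2 -0.5 -0.2] w0.0264
 t51.7 [0.5306 0.145  0.0938] F [-0.7  0.1  0.3] w0.0264
 t52.0 [0.5307 0.145  0.0932] F [ 0.1 -1.   0.5] w0.0265
 t52.2 [0.5306 0.145  0.0924] F [-0.5 -0.7 -0.4] w0.0269
 t52.5 [0.5308 0.145  0.092 ] F [-1.  -0.2  2.4] w0.0263
 t52.7 [0.5309 0.145  0.0919] F [-3.1 -1.2 10.5] w0.0266
open t53.1 [0.5306 0.145  0.0909] F [ 0.2 -0.9  0.9] w0.0555
 t54.8 [4.502e-01 4.000e-04 3.490e-01] F [0.5 0.5 1. ] w0.0552
```

View pics/z10.png

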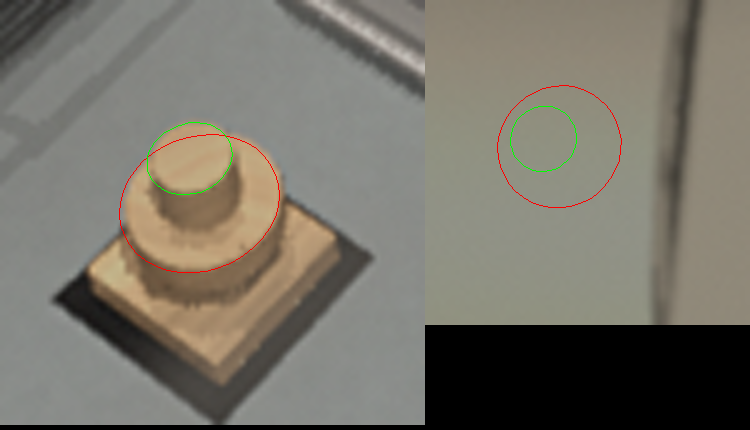

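View pics/top10.png

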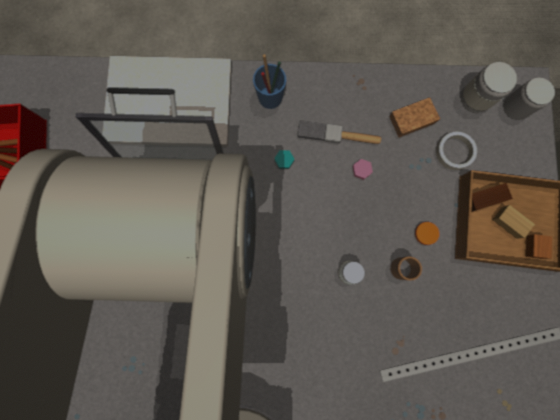

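```bash
python3 - <<'E'
from workcell import bot,hand,kinematics,get_obs,vision
from h import *
bot.reach([.40,-.35,.35],down(0));rep(get_obs)
snap(vision,"side","11");snap(vision,"top","11")
E
python3 - <<'E'
from h import *
c=[]
for n,(x0,y0,x1,y1) in(("top",(150,190,215,255)),("top",(90,75,240,165))):
    k=load(n,"11");z=cv2.resize(cv2.cvtColor(k["frame"],cv2.COLOR_RGB2BGR)[y0:y1,x0:x1],None,fx=5 if x0==150 else 3,fy=5 if x0==150 else 3,interpolation=2)
    for r,h,col in((.027,.068,(0,0,255)),(.014,.094,(0,255,0))):
        P=np.array([(proj(k,[.5307+r*np.cos(a),.145+r*np.sin(a),h])+.5-[x0,y0])*5 for a in np.linspace(0,6.28,40)]).astype(np.int32)
        if x0==150: cv2.polylines(z,[P],True,col,1)
    c.append(cv2.copyMakeBorder(z,0,430-z.shape[0],0,0,0))
cv2.imwrite("pics/z11.png",np.hstack(c))
t,s=load("top","11"),load("side","11")
for a in(1.55,1.6,1.65,1.7):print(a,bar(a),[ (proj(t,bar(a)+[0,d,0]).round(1),proj(s,bar(a)+[0,d,0]).round(1)) for d in(.05,-.05)])
x=cv2.resize(cv2.imread("pics/side11.png")[135:230,40:180],None,fx=5,fy=5,interpolation=2);cv2.imwrite("pics/z12.png",x)
E
```

```text
t56.2 [ 0.4005 -0.3491  0.3498] F [-0.6  0.2 -0.4] w0.0554
1.55 [0.66629821 0.1466     0.33357913] [(array([105. , 110.7]), array([ 69.5, 190.9])), (array([168.7, 112.3]), array([127.6, 155.6]))]
1.6 [0.67734081 0.1466     0.33203283] [(array([106. , 104.5]), array([ 64.9, 188.7])), (array([169.4, 106. ]), array([122.9, 153.9]))]
1.65 [0.68829233 0.1466     0.32993657] [(array([107.2,  98.5]), array([ 60.7, 186.9])), (array([170.2, 100. ]), array([118.5, 152.6]))]
1.7 [0.69912539 0.1466     0.32729558] [(array([108.6,  92.8]), array([ 56.7, 185.4])), (array([171.1,  94.3]), array([114.3, 151.6]))]
```

View pics/z11.png

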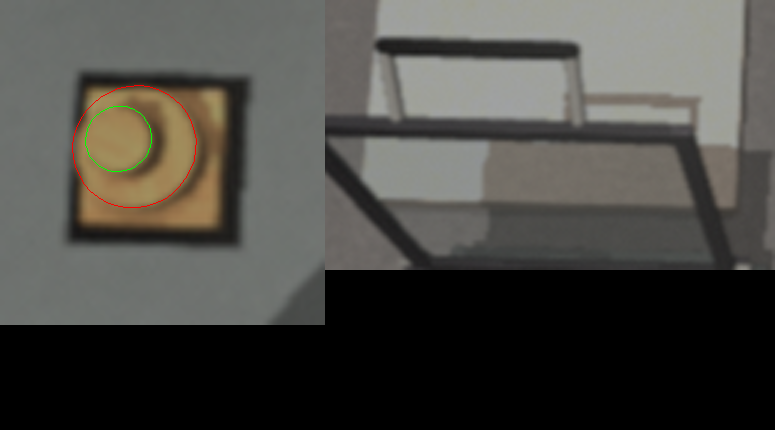

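View pics/z12.png

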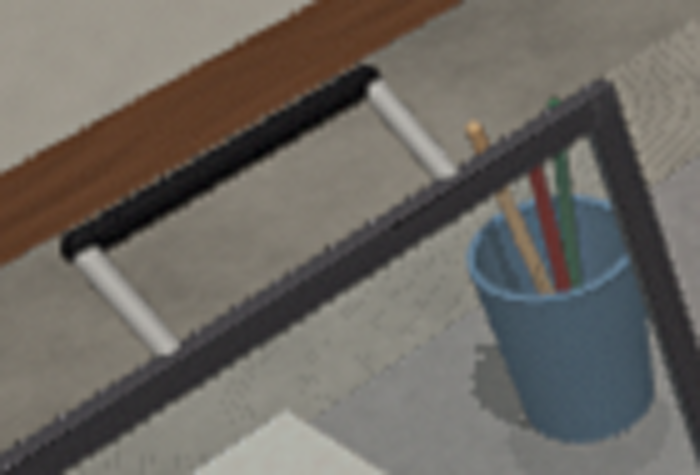

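```bash
python3 - <<'E'
from workcell import bot,hand,kinematics,get_obs,vision
from h import *
g=np.array([.6955,.1464,.334])
bot.reach([.55,0,.42],down(0))
bot.reach(g+[0,0,.07],down(0));hand.move_gripper(.04,30)
bot.servo_line(g,velocity=.12);rep(get_obs,"at")
hand.move_gripper(.004,30);o=rep(get_obs,"grip")
if o["gripper_width"]<.007 or np.abs(o["wrist_force"]).max()>25: raise SystemExit
for a in np.r_[np.arange(1.58,.1,-.12),.07]:
    bot.servo_line(bar(a)+[.0004,0,.006],velocity=.12)
    o=rep(get_obs,"%.2f"%a)
    if np.abs(o["wrist_force"]).max()>40 or o["gripper_width"]<.007: break
E
```

```text
at t59.6 [0.6959 0.1465 0.3347] F [-0.2 -1.1 -0.3] w0.0400
grip t60.0 [0.6967 0.1465 0.3359] F [4.3 0.2 4.9] w0.0084
1.58 t60.4 [0.6735 0.1466 0.3408] F [-0.1 -0.3  9.4] w0.0088
1.46 t60.7 [0.6465 0.1466 0.3424] F [-2.5 -0.9 11.3] w0.0086
1.34 t61.1 [0.6194 0.1467 0.3408] F [-3.1 -0.6  9.3] w0.0086
1.22 t61.5 [0.5929 0.1467 0.3359] F [-2.7 -1.3  7.3] w0.0086
1.10 t61.9 [0.5675 0.1467 0.3282] F [-1.9  0.8  2.2] w0.0086
0.98 t62.2 [0.543  0.1467 0.3177] F [-1.3  1.9 -2.8] w0.0088
0.86 t62.6 [0.5199 0.1467 0.3047] F [ 1.6  2.9 -6.3] w0.0085
0.74 t63.0 [0.4985 0.1467 0.289 ] F [ 3.   3.7 -7. ] w0.0084
0.62 t63.4 [0.4789 0.1467 0.2707] F [ 2.   3.8 -5.6] w0.0086
0.50 t63.7 [0.4617 0.1467 0.2498] F [ 3.6  3.5 -6.1] w0.0087
0.38 t64.1 [0.4471 0.1466 0.2273] F [ 4.3  2.3 -4.6] w0.0085
0.26 t64.5 [0.4354 0.1466 0.2033] F [ 4.   2.7 -3.8] w0.0086
0.14 t64.8 [0.4267 0.1466 0.1781] F [ 2.7  1.8 -4.5] w0.0087
0.07 t65.1 [0.4231 0.1466 0.163 ] F [ 3.9  1.8 -3.7] w0.0085
```

```bash
python3 - <<'E'
from workcell import bot,hand,kinematics,get_obs,vision
from h import *
for a in np.arange(.05,-.05,-.01):
    bot.servo_line(bar(a)+[.0004,0,.006],velocity=.05);bot.dwell(.15)
    o=rep(get_obs,"%.2f"%a)
    if o["wrist_force"][2]>18: break
snap(vision,"side","12")
E
```

```text
0.05 t65.5 [0.4223 0.1466 0.1591] F [ 5.2  0.9 -4.8] w0.0082
0.04 t65.9 [0.422  0.1466 0.1568] F [ 4.1 -0.1 -2.3] w0.0085
0.03 t66.3 [0.4215 0.1466 0.1546] F [ 6.   1.2 -0.5] w0.0086
0.02 t66.7 [0.4211 0.1466 0.1523] F [ 5.5  0.7 -1.9] w0.0085
0.01 t67.1 [0.4208 0.1466 0.1499] F [ 6.4  1.1 -3.2] w0.0085
-0.00 t67.5 [0.4206 0.1466 0.1484] F [ 3.3 -1.   7.4] w0.0083
-0.01 t67.9 [0.4207 0.1468 0.1472] F [ 0.  -2.5 23.5] w0.0087
```

```bash
python3 - <<'E'
from workcell import bot,hand,kinematics,get_obs,vision
from h import *
hand.move_gripper(.036);rep(get_obs,"rel")
p=get_obs()["position"]
bot.servo_line(p+[0,0,.12],velocity=.12)
bot.reach([.40,-.25,.35],down(0));rep(get_obs)
snap(vision,"side","13");snap(vision,"top","13")
E
python3 - <<'E'
from h import *
t,s=load("top","13"),load("side","13")
for a in(0,.03,.06):print(a,[ (proj(t,bar(a)+[0,d,0]).round(1),proj(s,bar(a)+[0,d,0]).round(1)) for d in(.05,-.05)])
a=cv2.resize(cv2.imread("pics/side13.png")[240:400,80:290],None,fx=3,fy=3,interpolation=2);b=cv2.resize(cv2.imread("pics/top13.png")[150:290,100:250],None,fx=3,fy=3,interpolation=2)
cv2.imwrite("pics/z13.png",a);cv2.imwrite("pics/z14.png",b)
E
```

```text
rel t68.4 [0.4191 0.1464 0.1452] F [-0.2  0.1 -0. ] w0.0361
 t71.0 [ 0.4002 -0.2493  0.3496] F [-0.5  0.1 -0.1] w0.0358
0 [(array([136.7, 269.4]), array([219.8, 361.6])), (array([187.6, 270.7]), array([262.8, 312.7]))]
0.03 [(array([135.5, 268.9]), array([218.9, 358.9])), (array([186.8, 270.2]), array([262.2, 309.9]))]
0.06 [(array([134.3, 268.3]), array([217.8, 356. ])), (array([186.1, 269.6]), array([261.4, 307. ]))]
```

View pics/z13.png

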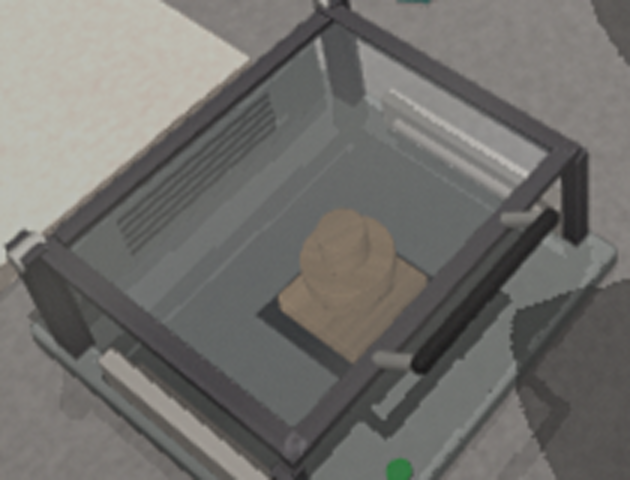

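View pics/z14.png

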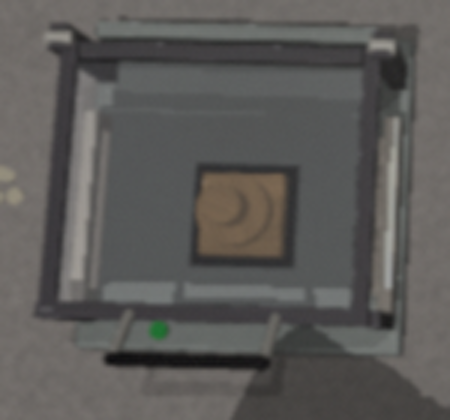

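View pics/top13.png

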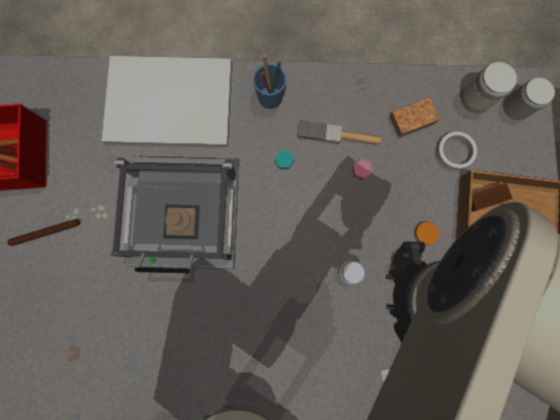

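```bash
python3 - <<'E'
from workcell import bot,get_obs,hand_in
from h import *
bot.dwell(.3);rep(get_obs);hand_in()
E
```

```text
t71.4 [ 0.4002 -0.2497  0.35  ] F [-0.1  0.4  0.5] w0.0361
the job is handed in; nothing more can be done
```

I swung the guard up to about 1.7 rad and built the stack on the black pad in the order asked: square plate, hexagonal block, round disc, post. I then closed the guard, let go, moved the arm clear and handed in at 71.4 s of the 144 s allowed.

**Guard:** after release, the handle ends in the side view are within a pixel of where the calibration puts them at 0 rad. The force also rose to about 23 N against the stop, so I take it as fully closed.

**Stack:** it stands upright under the guard with the parts centred to about 1–2 mm. The two cameras disagree by 1–2 mm, within their stated calibration. The side view puts the disc about 1.5 mm towards -y of where I aimed it; the top view shows no such shift.

**Bystanders and look-alikes:** I saw the jar standing in place in the last top picture. The tube was hidden by the arm there; in the last picture I viewed that shows it, before the guard was closed, it was standing in place. I never handled the look-alikes, and the pink, turquoise and orange ones show in the last top picture.

**Forces:** the highest wrist force I read was about 25 N, with the arm touching nothing at hand-in.

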